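# Fold the glare shield to its set angle

### The arm

A 7-joint arm with a two-finger parallel gripper is mounted at the origin on a cart in front of the work surface, level with it; the furniture and walls round the work are solid. World frame = base frame: x ahead of the robot, y to its left, z up, the work surface at z = 0. Lengths are in mm, angles in rad, forces in N, time in s.
With the tool pointing down it reaches from about 400 to 875 mm from the base axis. Payload 19.3 kg.
Tool frame: the origin (TCP) lies at the very end of the fingers, on their centre line; the grasp point (between the pads) lies 19 mm behind it (grip_point_offset is the z of the grasp point in the tool frame, in mm); z points along the fingers, y is the line along which they close (so a half turn about z gives the same grasp; the last joint's range is limited). The gripper opens to 85 mm and grips with 20 to 120 N. Pads are 22 mm wide; open, the fingers measure 114 mm over their backs; the gripper's body (76 mm by 85 mm) begins 54 mm behind the grasp point. The pads swing forward as they close: fully open they stand 13 mm farther back than shut.
Start: joints at [-1.275, 0.521, -0.036, 1.599, 0.021, 1.021, -0.113], TCP at [223.578, 583.633, 231.291] pointing down, gripper open.
Joint ranges: [-2.91, 2.91], [-0.3, 2.13], [-1.5, 1.42], [0.17, 2.43], [-1.26, 4.41], [0.16, 1.93], [-2.52, 2.52]. Speed limits (rad/s): [1.89, 1.89, 2.39, 2.39, 3.01, 3.01, 3.01].

### API

Orientations are given as a 3x3 rotation matrix whose columns are the frame's x, y, z axes.
In Python, from workcell import movep, movel, goto_joints, open_gripper, clamp, wait, inverse_kinematics, read_state, camera, PlanningError, finish_job, grip_point_offset gives the robot as it stands. Calls block until the motion is done:
- movep(position, orientation): joint-space move of the TCP to a pose.
- movel(position, frame=None, max_speed=150, guard=None): straight line of the TCP; frame=None keeps the orientation; max_speed is the mean speed in mm/s. With guard (N) it stops when the force on the tool has changed by that much, and returns True; else False.
- goto_joints(angles): joint-space move.
- open_gripper() and clamp(): open the fingers fully, or close them until they stop; the grip force is fixed at half the most.
- wait(seconds).
- inverse_kinematics(position, orientation): joint angles nearest the present ones, or None.
- read_state(): the state.
- camera(name): name is "scene" or "top" or "wrist"; returns a dict with "image" (400x640x3 uint8, blue, green, red), "range_z" (400x640 float32, mm along the optical axis (not along the pixel's ray), 0 where there is no reading), "fx", "fy", "cx", "cy" (pixels), "cam_to_world" (4x4, takes a point from camera to world coordinates). Camera axes: x right, y up, looking along -z (the intrinsics and any distortion apply to the point x, -y, -z); pixel columns grow to the right and rows downward; lengths in mm; the calibration is good to about 2 mm. The wrist camera is an equidistant fisheye: a pixel r from the principal point sees the ray r / f radians off the axis. A picture is of the moment at which its call begins.
A pose or a line that the arm cannot do raises PlanningError and nothing moves.
- finish_job(): hands the job in; it is judged then, once.
The state is a dict: "time": time; "qpos": joint angles; "qvel": joint speeds; "joint_efforts": joint torques, N m; "eef_pos": TCP position; "tool_rot": TCP orientation; "ft_force": force on the tool from outside, world axes, zero at the start; "torque": the same for the moment, N m; "finger_gap": finger opening in mm; "gripper_force": force on a finger pad.
Only numpy, scipy, OpenCV 4.12 (cv2) and the standard library are available. Lean on these libraries where they do the work, as an engineer would, in place of code of your own. Each camera call takes 0.05 s, during which the arm holds its last target. There are 200 camera calls.

### The job

The orange glare shield of the inspection stand is folded back. Fold it forward and down over the circuit board until it is in line with the green pointer on the quadrant beside it, and leave it standing there. Do not shift the pointer, the circuit board or the tools lying next to the stand.

Things in the scene. Friction and masses are not known exactly. Their poses are not given: they have to be found in the camera images.
- glare_stand: grey stand fixed to the table, foot 180 x 210 x 12 mm, dark mat (top 15 mm high); origin: centre of underside; x from open front to hinge side, y along the hinge, z up. Hinge axis along y at x +60, z 50 mm, held by cheeks 26 mm deep, up to 63 mm high, at y -82 and +82. White graduated arc (quadrant), outer radius 87 about the axis, 4 mm thick, at y +94 mm
- flap (a joint): angle of the orange shield about its hinge, rad: 0 = lying level, pointing forward over the mat (to the stand's -x); 1.57 = upright; more = leaning back. Range 0 to 2.4. The hinge is stiff: the shield stays where it is left
- flap_hinge (a point): point on the hinge axis in the middle of the shield's width, 50 mm above the table; its x axis turns with the shield and points from the free edge to the hinge, y along the hinge, z out of the outer (upper) face
- flap_edge (a point): middle of the free edge of the orange shield, half-way through its thickness, 110 mm from the hinge axis; same axes as flap_hinge. The shield is a flat plate 140 mm wide along the hinge, 6 mm thick (8 mm at its aluminium edge strip, 12 mm wide); its middle plane passes through the hinge axis
- pointer (a joint): angle of the green pointer about the same hinge axis, rad, counted as for the shield: this is the angle at which the shield shall stand. The pointer turns only stiffly
- pointer_tip (a point): end of the green pointer, a straight arm 112 mm long and 6 mm thick just outside the quadrant, at y = +101.5 mm of the stand; this point is 110 mm from the hinge axis; its x axis points along the arm to the hinge
- driver_board: green circuit board 36 x 62 x 15 mm lying loose on the dark mat under the shield; origin at the centre of its underside, z up
- plug_gauge: steel plug gauge, a round bar 92 mm long and 16 to 18 mm thick, lying loose on the table to the right of the stand; origin at the centre of its underside, y along its length
- torque_screwdriver: blue-handled screwdriver 34 x 195 x 30 mm lying loose on the table to the left of the stand; origin at the centre of its underside, y along its length

How it is judged (in metres and radians):
At the end, for the whole second after the job is handed in: The orange shield stands still, folded forward, in line with the green pointer to within 0.09 rad (about 5 degrees); the pointer's tip has moved less than 6 mm, the circuit board less than 10 mm, the plug gauge and the screwdriver less than 20 mm (angle between the x axis of flap_edge and the x axis of pointer_tip, either way round below 0.09 rad and value of joint flap below 1.3 rad and velocity of joint flap between -0.05 and 0.05 rad/s and distance of pointer_tip from where it was at the start of the episode below 0.006 m and distance of driver_board from where it was at the start of the episode below 0.01 m and distance of each of plug_gauge, torque_screwdriver from where it was at the start of the episode below 0.02 m); the robot touches nothing.
It fails at once if the green pointer is shifted (its tip by more than 6 mm) (distance of pointer_tip from where it was at the start of the episode above 0.006 m).
It fails at once if the circuit board is shifted by more than 10 mm (distance of driver_board from where it was at the start of the episode above 0.01 m).
It fails at once if a tool beside the stand is shifted by more than 20 mm (distance of any of plug_gauge, torque_screwdriver from where it was at the start of the episode above 0.02 m).
It also fails if it takes over 42 s, if anything falls off the work surface, if the arm or the gripper's body presses on something with over 40 N, if the wrist force passes 120 N, or if a joint passes its speed limit or range.

## Working session

There is one attempt and no reset: what is moved stays moved. The work goes in short steps, each a Python script; the robot and the scene stay as the last script left them, time stands still between calls to the robot, and variables do not carry over. Pictures are saved under pics/ and viewed, at most 10 in all, crops included, and the job is handed in when it is done.

```bash
mkdir -p pics; cat > h.py <<'E'
import numpy as np, cv2
from workcell import *
def cloud(c):
    z=c["range_z"].astype(float); v,u=np.mgrid[0:400,0:640]
    p=np.stack([(u-c["cx"])/c["fx"]*z,-(v-c["cy"])/c["fy"]*z,-z,np.ones_like(z)],-1)
    w=(p@np.array(c["cam_to_world"]).T)[...,:3]; w[z<=0]=np.nan
    return w
E
python3 - <<'E'
from h import *
s=read_state();print(s["time"],s["eef_pos"],s["finger_gap"])
for n in("scene","top"):
    c=camera(n);cv2.imwrite(f"pics/{n}0.png",c["image"]);np.savez(f"{n}0.npz",**c);print(n,c["fx"],np.round(c["cam_to_world"],2).tolist())
E
```

```text
0.0 [223.47954982 583.32430605 230.73684583] 85.04362418760435
scene 520.94192770255 [[0.6, 0.59, -0.55, -56.73], [-0.8, 0.44, -0.41, -357.47], [0.0, 0.68, 0.73, 822.98], [0.0, 0.0, 0.0, 1.0]]
top 468.6506191807073 [[-0.0, 1.0, -0.09, 418.46], [-1.0, -0.0, -0.02, 80.13], [-0.02, 0.09, 1.0, 1024.92], [0.0, 0.0, 0.0, 1.0]]
```

View pics/scene0.png

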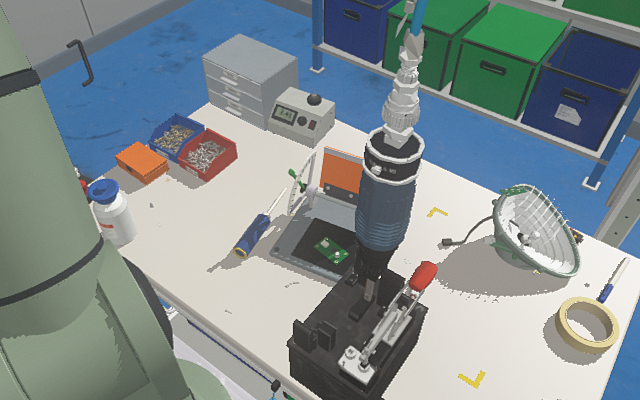

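View pics/top0.png

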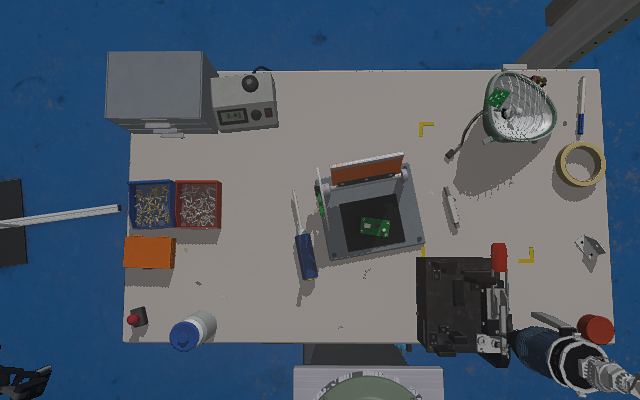

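The top view shows the stand at about (370,215), with its open front facing the robot. The shield (365,170) is leaning back and the green pointer is at (318,195). The plug gauge is at (450,207) and the screwdriver at (303,240). A clamp fixture stands to the right of the stand. Next I'll measure the geometry.

```bash
python3 - <<'E'
from h import *
out=[]
for n,(a,b,c_,d) in(("top",(130,280,285,485)),("scene",(140,290,230,430))):
    c=dict(np.load(n+"0.npz")); W=cloud(c); im=c["image"]
    hsv=cv2.cvtColor(im,cv2.COLOR_BGR2HSV)
    out.append(cv2.resize(im[a:b,c_:d],(800,600) if 0 else (600,450),interpolation=cv2.INTER_CUBIC)[:, :]); 
    roi=np.zeros((400,640),bool); roi[a:b,c_:d]=1
    near=(W[...,0]>350)&(W[...,0]<750)&(abs(W[...,1])<220)
    for nm,m in(("orange",(hsv[...,0]>5)&(hsv[...,0]<20)&(hsv[...,1]>150)),("green",(hsv[...,0]>40)&(hsv[...,0]<90)&(hsv[...,1]>80)),("dark",(hsv[...,2]<60))):
        M=(m&roi&near).astype(np.uint8); k,l,st,ce=cv2.connectedComponentsWithStats(M)
        for i in range(1,k):
            if st[i,4]<12: continue
            P=W[l==i]; print(n,nm,st[i].tolist(),"mean",np.nanmean(P,0).round(),"min",np.nanpercentile(P,2,axis=0).round(),"max",np.nanpercentile(P,98,axis=0).round())
            if nm=="orange" and st[i,4]>100:
                q=P-P.mean(0); u,s,v=np.linalg.svd(q,full_matrices=False); print("  axes",v.round(3).tolist(), "rms",s[2]/len(q)**.5)
    # foot top: z 8..16 light grey
    m=roi&near&(abs(W[...,2]-12)<2.5)
    cs=cv2.connectedComponentsWithStats(m.astype(np.uint8)); i=1+cs[2][1:,4].argmax()
    P=W[cs[1]==i][:,:2].astype(np.float32); print(n,"foot",cv2.minAreaRect(P))
for i,o in enumerate(out): cv2.imwrite(f"pics/c{i}.png",o)
E
```

```text
top orange [331, 158, 72, 28, 877] mean [555.   9. 113.] min [538. -57.  81.] max [572.  75. 141.]
  axes [[-0.181, 0.983, 0.008], [0.257, 0.039, 0.966], [0.949, 0.177, -0.26]] rms 0.6398937596019634
top green [317, 192, 7, 24, 64] mean [488. 100. 119.] min [466.  94.  67.] max [517. 105. 150.]
top green [360, 217, 30, 20, 388] mean [448. -15.  16.] min [430. -44.  12.] max [467.  14.  20.]
top dark [460, 130, 8, 18, 41] mean [ 643. -210.   13.] min [ 625. -215.    2.] max [ 656. -207.   24.]
top dark [445, 148, 14, 11, 58] mean [ 608. -183.    8.] min [ 599. -199.    2.] max [ 619. -173.   12.]
top dark [338, 172, 57, 15, 231] mean [543.   7.  72.] min [532. -48.  56.] max [555.  62.  83.]
top dark [315, 186, 6, 11, 42] mean [522. 107.  55.] min [513. 101.   9.] max [532. 112.  70.]
top dark [339, 193, 66, 59, 2653] mean [458.  -8.  15.] min [403. -70.  10.] max [512.  53.  19.]
top dark [308, 234, 7, 26, 64] mean [404. 123.  22.] min [381. 116.  15.] max [430. 128.  29.]
top dark [295, 236, 9, 38, 92] mean [391. 147.  22.] min [352. 138.  15.] max [426. 156.  28.]
top dark [332, 25
[... 690 characters left out ...]
green [299, 182, 5, 6, 16] mean [507.  99.  79.] min [498.  96.  67.] max [515. 102.  94.]
scene green [314, 238, 35, 27, 291] mean [448. -20.  17.] min [430. -48.  14.] max [468.  13.  19.]
scene dark [320, 220, 37, 30, 424] mean [491. -12.  15.] min [471. -39.  12.] max [511.  33.  18.]
scene dark [320, 232, 6, 6, 13] mean [470.  19.  15.] min [464.  14.  12.] max [475.  25.  17.]
scene dark [352, 250, 14, 37, 213] mean [ 365. -129.  142.] min [ 357. -144.  119.] max [ 373. -116.  175.]
scene dark [318, 255, 9, 5, 16] mean [427. -13.  15.] min [421. -19.  13.] max [430.  -6.  18.]
scene foot ((475.6806640625, 20.212005615234375), (176.9462127685547, 151.83811950683594), 10.880864143371582)
```

View pics/c0.png

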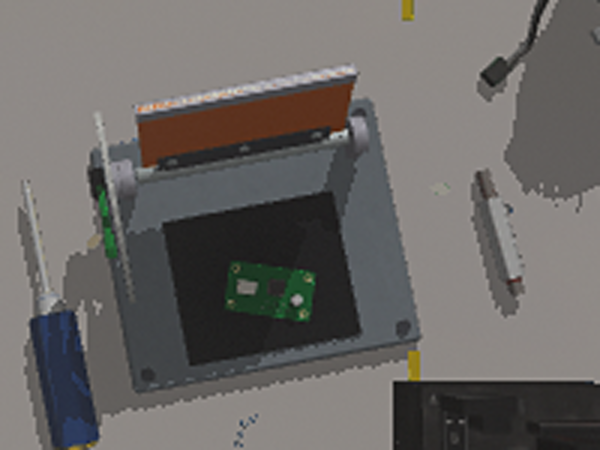

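View pics/c1.png

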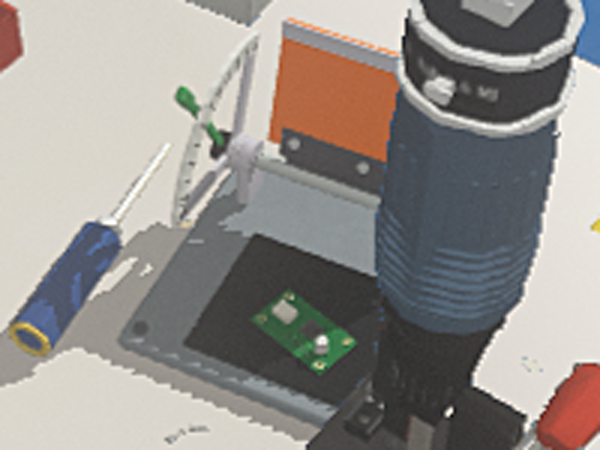

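```bash
cat >> h.py <<'E'
psi=np.deg2rad(10.5); X=np.array([np.cos(psi),np.sin(psi),0]); Y=np.array([-np.sin(psi),np.cos(psi),0])
H=np.array([482,-4.3,50])+60*X
def st(P): d=P-H; return np.stack([d@X,d@Y,d[...,2]],-1)
def masks(c):
    W=st(cloud(c)); hsv=cv2.cvtColor(c["image"],cv2.COLOR_BGR2HSV); h,s=hsv[...,0],hsv[...,1]
    near=np.abs(W[...,0])<125
    o=near&(h>5)&(h<20)&(s>150)&(abs(W[...,1])<72)&(W[...,2]>-25)
    g=near&(h>40)&(h<90)&(s>80)&(abs(W[...,1]-100)<15)&(W[...,2]>0)
    return W[o],W[g]
def flap(c):
    P=masks(c)[0]
    if len(P)<40: return None
    # visible face is 3 mm from mid plane; normal by line fit in xz
    q=P[:,[0,2]]; vx,vz,x0,z0=cv2.fitLine(q.astype(np.float32),cv2.DIST_HUBER,0,.01,.01).ravel()
    if vz<0: vx,vz=-vx,-vz
    return np.arctan2(vz,-vx),len(P)
def tool(tilt=0): # tilt>0: body leans back (away from robot)
    z=-np.sin(tilt)*X+np.array([0,0,-np.cos(tilt)]); y=Y
    return np.stack([np.cross(y,z),y,z],1)
def pos(x,y,z): return H*[1,1,0]+x*X+y*Y+np.array([0,0,z])
E
python3 - <<'E'
from h import *
for n in("top","scene"):
    c=dict(np.load(n+"0.npz")); o,g=masks(c); print(n,flap(c),len(g))
    r=np.hypot(g[:,0],g[:,2]); print(" pointer far pts",np.arctan2(g[:,2],-g[:,0])[np.argsort(r)].round(2)[::4], "med far",np.median(np.arctan2(g[:,2],-g[:,0])[r>60]),r.max(), g[:,1].mean())
    q=g[:,[0,2]].astype(np.float32); l=cv2.fitLine(q,cv2.DIST_HUBER,0,.01,.01).ravel(); print(" line",l, np.arctan2(abs(l[1]),abs(l[0])))
for t in(0,.3,.5):
  for s in(1,-1):
    R=tool(t); R=R*np.array([s,s,1])
    print(t,s,[None if (q:=inverse_kinematics(p,R)) is None else np.round(q,2).tolist() for p in(pos(90,-10,300),pos(90,-10,130),pos(-35,-10,130))])
E
```

```text
top (np.float32(1.8327433), 879) 64
 pointer far pts [1.24 1.11 1.17 1.14 1.11 1.12 1.09 1.11 1.09 1.1  1.12 1.09 1.08 1.03
 1.09 1.07] med far 1.0961286529749366 115.50944779177598 101.1999039129405
 line [  0.48564136  -0.87415814 -33.16117     65.45758   ] 1.0636996
scene (np.float32(1.8367537), 1154) 48
 pointer far pts [0.98 1.02 1.04 1.06 1.07 1.07 1.06 1.04 1.07 1.04 1.1  1.09] med far 1.0663709376238975 114.59003342758979 97.00504060040966
 line [  0.48127112  -0.8765718  -37.53347     67.491646  ] 1.0686921
0 1 [[-0.23, 0.48, 0.18, 1.51, -0.09, 1.17, 1.71], [-0.12, 0.65, 0.01, 1.67, -0.01, 0.83, 1.65], [-0.15, 0.49, 0.07, 2.0, -0.06, 0.66, 1.71]]
0 -1 [[-0.57, 0.57, 0.72, 1.52, -0.39, 1.2, -1.17], [-0.55, 0.77, 0.69, 1.69, -0.6, 0.9, -1.0], [-0.54, 0.57, 0.61, 2.02, -0.49, 0.7, -1.01]]
0.3 1 [[-0.17, 0.66, 0.08, 1.22, -0.02, 1.56, 1.66], [-0.12, 0.81, 0.0, 1.38, 0.02, 1.25, 1.62], [-0.14, 0.63, 0.04, 1.76, 0.0, 1.06, 1.65]]
0.3 -1 [[-0.5, 0.77, 0.75, 1.25, -0.39, 1.59, -1.17], [-0.49, 0.93, 0.7, 1.41, -0.49, 1.3, -1.11], [-0.54, 0.74, 0.66, 1.78, -0.41, 1.09, -1.09]]
0.5 1 [[-0.14, 0.79, 0.04, 1.03, 0.01, 1.82, 1.64], [-0.12, 0.93, -0.02, 1.18, 0.04, 1.53, 1.61], [-0.12, 0.74, 0.0, 1.6, 0.03, 1.3, 1.62]]
0.5 -1 [[-0.45, 0.91, 0.77, 1.06, -0.4, 1.84, -1.16], [-0.45, 1.05, 0.71, 1.21, -0.46, 1.57, -1.14], [-0.52, 0.87, 0.68, 1.62, -0.38, 1.33, -1.1]]
```

```bash
cat >> h.py <<'E'
T=0.3; R=tool(T); YP=-10
def tcp(th,r=90,gap=0,half=11):
    C=r*np.array([-np.cos(th),np.sin(th)])+(3+gap)*np.array([np.sin(th),np.cos(th)])
    t=C-half*np.array([-np.cos(T),np.sin(T)])
    return pos(t[0],YP,t[1]+50)
E
python3 - <<'E'
from h import *
clamp()
movep(pos(110,YP,300),R); p=tcp(1.83,gap=35); movel(p,max_speed=150)
print(read_state()["time"],read_state()["eef_pos"],p,flap(camera("scene")))
movel(tcp(1.83,gap=5),max_speed=60)
for th in np.arange(1.75,1.24,-.1): movel(tcp(th),max_speed=60)
c=camera("scene"); s=read_state();print(s["time"],s["eef_pos"],tcp(th),s["ft_force"],flap(c),flap(camera("top")),th)
cv2.imwrite("pics/s1.png",c["image"][90:300,200:480])
E
```

```text
4.75 [612.46727817   9.6654257  124.74729982] [611.94761798   9.61406475 124.00295848] (np.float32(1.8291461), 1143)
7.35 [527.9661627   -5.97883816 133.11313283] [528.04585984  -5.93620697 133.10386056] [-0.61209679  0.02128666 -0.53122191] (np.float32(1.2454227), 461) (np.float32(1.2492822), 179) 1.2499999999999996
```

View pics/s1.png

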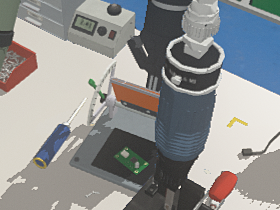

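The crop shows the shield (135,95) pushed forward with the gripper behind it. The measured angle follows the command (1.247 against 1.25), and the pointer (95,85) looks untouched. Now I'll do the final stretch to about 1.066, back off and check.

```bash
python3 - <<'E'
from h import *
for th in(1.17,1.12,1.07): movel(tcp(th),max_speed=40)
print(flap(camera("scene")),read_state()["ft_force"])
movel(tcp(1.07,gap=60),max_speed=100); movel(read_state()["eef_pos"]+70*X+np.array([0,0,120]),max_speed=200)
for n in("scene","top"):
    c=camera(n); o,g=masks(c); l=cv2.fitLine(g[:,[0,2]].astype(np.float32),cv2.DIST_HUBER,0,.01,.01).ravel()
    print(n,flap(c),"pointer",np.arctan2(abs(l[1]),abs(l[0])),len(g),g.mean(0))
    if n=="scene": cv2.imwrite("pics/s2.png",cv2.resize(c["image"][140:290,230:430],(600,450)))
print(read_state()["time"])
E
```

```text
(np.float32(1.0724266), 161) [0.79589709 0.24550721 1.18736765]
scene None pointer 1.0668063 47 [-40.26617245  96.87218939  72.75765165]
top (np.float32(1.0666678), 140) pointer 1.0694364 64 [-35.29612384 101.19944928  68.89816782]
10.0083
```

View pics/s2.png

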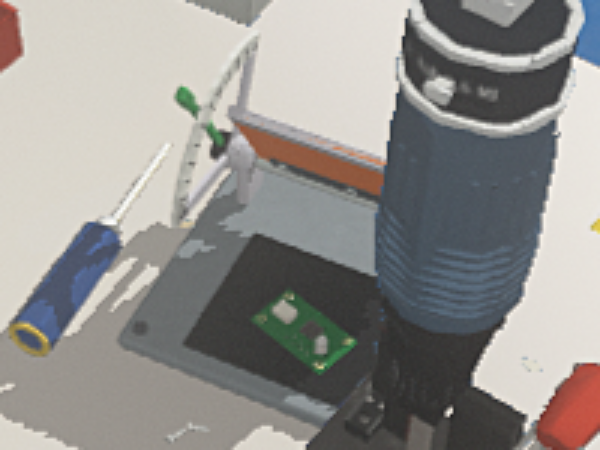

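The picture shows the shield leaning forward and clear of the arm, with pointer, board and screwdriver where they were. Few orange pixels are visible, so I'll cross-check the angle with the whole outer-face depth cloud.

```bash
python3 - <<'E'
from h import *
c=camera("top"); W=st(cloud(c)); W0=st(cloud(dict(np.load("top0.npz"))))
m=(abs(W[...,1])<60)&(W[...,2]>15)&(W[...,2]<115)&(abs(W[...,0])<110); P=W[m]
l=cv2.fitLine(P[:,[0,2]].astype(np.float32),cv2.DIST_HUBER,0,.01,.01).ravel(); print(len(P),np.arctan2(abs(l[1]),abs(l[0])),l)
r=np.hypot(P[:,0],P[:,2]); print("edge angle",np.median(np.arctan2(P[:,2],-P[:,0])[r>105]),(r>105).sum(),r.max())
s=read_state();print(s["time"],s["eef_pos"])
E
```

```text
97 1.0710138 [  0.47923467  -0.8776868  -22.563648    48.08439   ]
edge angle 1.1070942179450844 2 110.31034064272154
10.0583 [632.5773577   13.37290906 274.84800323]
```

```bash
python3 -c "
from h import *
print(finish_job())"
```

```text
the job is handed in; nothing more can be done
None
```

I folded the shield forward to about 1.07 rad, in line with the pointer (also measured at about 1.07 rad), backed the arm clear and handed the job in at about 10 s; the pointer measured unmoved, board and screwdriver looked unmoved, and the plug gauge, which the arm stayed away from, was not rechecked.

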